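# Park the beam trap in front of the laser head

## Robot

A 6-joint arm with a two-finger parallel gripper is mounted at the origin on the work surface. World frame = base frame: x ahead of the robot, y to its left, z up, the work surface at z = 0. Lengths are in m, angles in degrees, forces in N, time in s.
With the tool pointing down it reaches from about 0.375 to 0.75 m from the base axis. Payload 9 kg.
Tool frame: the origin (TCP) lies where the fingers leave the gripper's body, on its centre line; the fingertips stand 73 mm ahead of it and the grasp point (between the pads) lies 54 mm ahead of it (robot.tip_reach is the distance from the TCP to the fingertips, in m); z points along the fingers, y is the line along which they close (so a half turn about z gives the same grasp; the last joint's range is limited). The gripper opens to 85 mm and grips with 20 to 120 N. Pads are 22 mm wide; open, the fingers measure 114 mm over their backs; the gripper's body (76 mm by 85 mm) begins 54 mm behind the grasp point. The pads swing forward as they close: fully open they stand 13 mm farther back than shut.
Start: joints at [-80.254, 5.964, 5.575, 89.605, 0, 77.527], TCP at [0.227, -0.555, 0.304] pointing down, gripper open.
Joint ranges: [-171.21, 171.21], [-48.23, 106.86], [-62.78, 66.21], [-105.2, 120.99], [-86.42, 89.51], [-180, 180]. Speed limits (degrees/s): [127.2, 127.2, 147.25, 180, 180, 180].

## Interface

Orientations are given as [roll, pitch, yaw] about the fixed x, y, z axes, in that order (R = Rz(yaw) Ry(pitch) Rx(roll)).
In Python, from plant import robot gives the robot as it stands. Calls block until the motion is done:
- robot.move_pose(position, orientation): joint-space move of the TCP to a pose.
- robot.line_to(position, vel=0.15, rotation=None, guard=None): straight line of the TCP; rotation=None keeps the orientation; vel is the mean speed in m/s. With guard (N) it stops when the force on the tool has changed by that much, and returns True; else False.
- robot.goto_joints(angles): joint-space move.
- robot.set_gripper(opening): finger opening in m; the grip force is fixed at half the most; returns when the fingers have stopped.
- robot.pause(seconds).
- robot.ik(position, orientation): joint angles nearest the present ones, or None.
- robot.observe(): the state.
- robot.grab_frame(name): name is "scene" or "top" or "wrist"; returns the picture (480x640x3 uint8, blue, green, red); there is no depth.
- robot.get_calibration(name): a dict with "vertical_fov" (degrees; the focal length in pixels is half the picture's height over the tangent of half this angle, whatever the lens; pixels are square), "cx", "cy" (the principal point, pixels), "k1" (the pictures are not rectified: a ray, as slopes to the right and down, at radius r is drawn at 1 + k1 r^2 times it, then the intrinsics apply), "rvec" (rotation vector, rad) and "tvec" (3), from world to camera coordinates, as OpenCV has them. Camera axes: x right, y down, z forward; pixel columns grow to the right and rows downward; lengths in m; the calibration is good to about 2 mm. A picture is of the moment at which its call begins: read the wrist's pose just before it. get_calibration takes no time and is no camera call; for the wrist camera it gives the pose at the moment of the call.
A pose or a line that the arm cannot do raises robot.IKError and nothing moves.
- robot.job_done(): hands the job in; it is judged then, once.
The state is a dict: "time": time; "q": joint angles; "qvel": joint speeds; "joint_torque": joint torques, N m; "tool_pos": TCP position; "tcp_rot": TCP orientation; "ft_force": force on the tool from outside, world axes, zero at the start; "torque": the same for the moment, N m; "gripper_width": finger opening in m; "gripper_force": force on a finger pad.
Only numpy, scipy, OpenCV 4.12 (cv2) and the standard library are available. Lean on these libraries where they do the work, as an engineer would, in place of code of your own. Each camera call takes 0.05 s, during which the arm holds its last target. There are 200 camera calls.

## Task

The small black beam trap stands with its guide pin in the L-shaped slot of the grey guide plate. With closed fingertips gently push it along the long leg of the slot to the corner, then push it along the short leg, fully home against the end of the slot, so that it stands in front of the laser's aperture. Keep it upright in its slot all the way (no lifting, tipping or squeezing) and leave everything else where it stands.

Things in the scene. Friction and masses are not known exactly. Their poses are not given: they have to be found in the camera images.
- guide: Fixed grey guide plate, 150 mm (its x) by 200 mm (its y) by 20 mm high, lying on the table; origin under its centre at table height, z up. An L-shaped slot, 18 mm wide and 16 mm deep, is cut into its top: the long leg runs along its y, the short leg along its x. A laser head (box 100 x 44 mm, top 72 mm above the table) is fixed beyond the plate's +x edge in line with the short leg, its front face 78 mm from the plate's centre in x.
- slot_start (a point): On the plate's top face, where the slot's outer end of the long leg stops the trap: the trap's axis cannot go farther out. In the guide's frame at (-35, 60, 20) mm.
- slot_corner (a point): On the plate's top face, where the centre lines of the two legs cross; 120 mm from slot_start. In the guide's frame at (-35, -60, 20) mm. The pin can run 2 mm past it.
- slot_end (a point): On the plate's top face: where the trap's axis stands when its pin touches the closed end of the short leg; 70 mm from slot_corner. In the guide's frame at (35, -60, 20) mm. The trap's final place.
- trap: Loose black round beam trap, about 0.25 kg, sliding freely on the plate. Foot 48 mm in diameter, 14 mm high; on it a ribbed cylinder 37 mm in diameter, top 46 mm above the plate. Below, a pin 14 mm in diameter reaches 13 mm into the slot (2 mm play each side). Yaw is irrelevant. Origin on its axis under the foot, level with the plate's top. Starts near the long leg's outer end.
- post: Bystander: upright steel post, 25 mm in diameter, 42 mm high, standing loose on the plate's top between the legs, away from the slot; origin under its centre.
- dish: Bystander: small glass jar, 48 mm in diameter, 40 mm high, on the table just beyond the plate's +x edge; origin under its centre.
- fork: Bystander: steel clamping fork, 75 x 28 x 26 mm, on the table just beyond the plate's -y edge; origin under its middle.
- bottle: Bystander: blue bottle of lens cleaner, 52 mm in diameter, 120 mm high, standing to the left; origin under its centre.
- driver: Bystander: screwdriver, 170 mm long, lying to the right; origin under it.
- lens: Bystander: lens mount on a thin post with a 40 mm round foot, 97 mm high, standing to the right; origin under its foot.
- screws: Bystander: grey tray of screw compartments, 110 x 80 x 35 mm, to the left; origin under its centre.
Mind the look-alikes: they are no part of the job. There is more than one size of the trap; the job needs the smallest.

How it is judged (in metres and radians):
On the way:
1. the trap is at the corner of the slot (its axis within 8 mm of the corner point), upright (horizontal distance between trap and slot_corner below 0.008 m and angle between trap's own z axis and vertical below 0.15 rad), for 0.1 s.
At the end, for the whole second after the job is handed in: The trap stands upright (within 0.06 rad) and at rest on the plate, its axis within 5 mm of the end point of the short leg, its foot flat on the plate (underside 17 to 22.5 mm above the table) (horizontal distance between trap and slot_end below 0.005 m and height (world z) of trap between 0.017 and 0.0225 m and angle between trap's own z axis and vertical below 0.06 rad and linear speed of trap below 0.01 m/s); the robot touches nothing.
It fails at once if the trap is lifted: more than 6 mm off the plate (height (world z) of trap above 0.026 m).
It fails at once if the trap is tipped by more than 0.25 rad (angle between trap's own z axis and vertical above 0.25 rad).
It fails at once if the fingers squeeze or ram the trap with more than 36 N (contact force between the fingers and trap above 36 N).
It fails at once if a bystander is moved by more than 15 mm (distance of any of post, dish, fork, bottle, driver, lens, screws from where it was at the start of the episode above 0.015 m).
It also fails if it takes over 48 s, if anything falls off the work surface, if the arm or the gripper's body presses on something with over 40 N, if the wrist force passes 120 N, or if a joint passes its speed limit or range.

## Working session

There is one attempt and no reset: what is moved stays moved. The work goes in short steps, each a Python script; the robot and the scene stay as the last script left them, time stands still between calls to the robot, and variables do not carry over. Pictures are saved under pics/ and viewed, at most 10 in all, crops included, and the job is handed in when it is done.

```bash
ls; mkdir -p pics; python3 - <<'E'
from plant import robot
import cv2,numpy as np
for n in("top","scene"):
    cv2.imwrite(f"pics/{n}0.png",robot.grab_frame(n)); c=robot.get_calibration(n); print(n,c)
print(robot.observe()["time"],robot.tip_reach, robot.observe()["tcp_rot"])
E
```

```text
pics
top {'vertical_fov': 57.33208252422318, 'cx': 327.38005220731577, 'cy': 240.99411864246593, 'k1': 0.03787967165726656, 'rvec': array([ 2.10168304, -2.14254615,  0.15599977]), 'tvec': array([0.01850851, 0.54219594, 0.9861653 ])}
scene {'vertical_fov': 45.864264833399275, 'cx': 320.3918596376553, 'cy': 243.84516771891663, 'k1': -0.008299450458764068, 'rvec': array([ 1.85318226,  1.73438485, -0.65479445]), 'tvec': array([-0.05002593, -0.35109491,  1.81437027])}
0.1 0.0726 [-1.79932441e+02 -1.56501387e-02  2.22176857e+01]
```

View pics/top0.png

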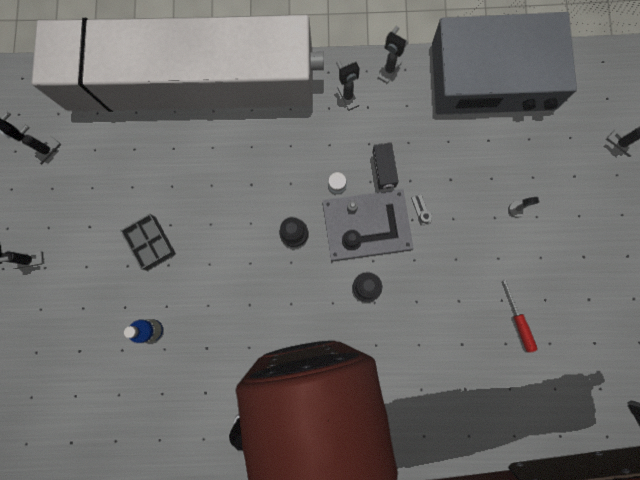

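View pics/scene0.png

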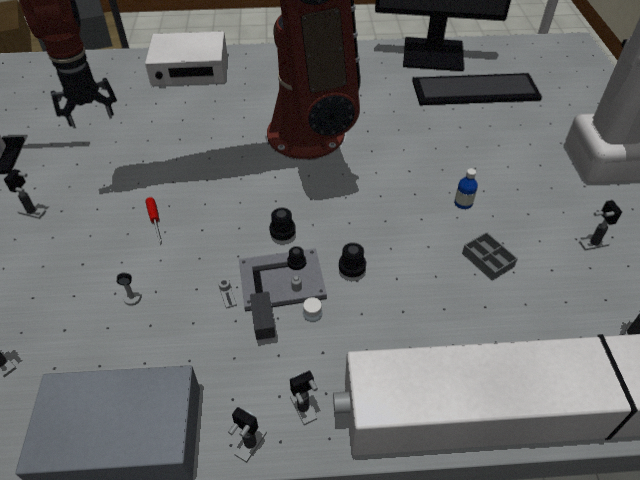

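The top view shows three black round candidates: (293,232) and (367,287), both standing on the table and larger, and (352,240) in the slot of the grey plate. The one in the slot is smallest and is the trap I want. The laser head is at (385,165), the post at (352,208), the jar at (337,182) and the fork at (422,208). I'll confirm with one crop and localise coarsely.

```bash
cat > h.py <<'E'
import cv2,numpy as np
from plant import robot
def cast(c,uv,z):
    """pixels -> world points on plane height z"""
    f=240/np.tan(np.radians(c["vertical_fov"]/2))
    uv=np.atleast_2d(np.float64(uv)); d=(uv-[c["cx"],c["cy"]])/f
    s=d.copy()
    for _ in range(20): s=d/(1+c["k1"]*(s**2).sum(1,keepdims=True))
    R=cv2.Rodrigues(c["rvec"])[0]; o=-R.T@c["tvec"]
    r=np.c_[s,np.ones(len(s))]@R
    return o+r*((z-o[2])/r[:,2])[:,None]
E
python3 - <<'E'
from h import *
im=cv2.imread("pics/top0.png"); c=robot.get_calibration("top")
P=cast(c,[(323,202),(405,191),(413,250),(331,260)],.02);print(P.round(4)); print(np.linalg.norm(np.diff(P,axis=0),axis=1))
print("trap top",cast(c,(352,239),.066).round(4)); print("big",cast(c,[(293,230),(367,285)],.06).round(3))
print("post/jar/fork",cast(c,[(352,208),(337,182),(422,208)],.05).round(3))
cv2.imwrite("pics/crop0.png",cv2.resize(im[130:310,260:460],None,fx=3.3,fy=3.3,interpolation=cv2.INTER_CUBIC))
E
```

```text
[[ 0.6441  0.0177  0.02  ]
 [ 0.6669 -0.1833  0.02  ]
 [ 0.5208 -0.1956  0.02  ]
 [ 0.5006  0.0008  0.02  ]]
[0.20232457 0.14667475 0.19736202]
trap top [[ 0.5425 -0.0492  0.066 ]]
big [[ 0.568  0.088  0.06 ]
 [ 0.437 -0.081  0.06 ]]
post/jar/fork [[ 0.62  -0.052  0.05 ]
 [ 0.685 -0.018  0.05 ]
 [ 0.616 -0.216  0.05 ]]
```

View pics/crop0.png

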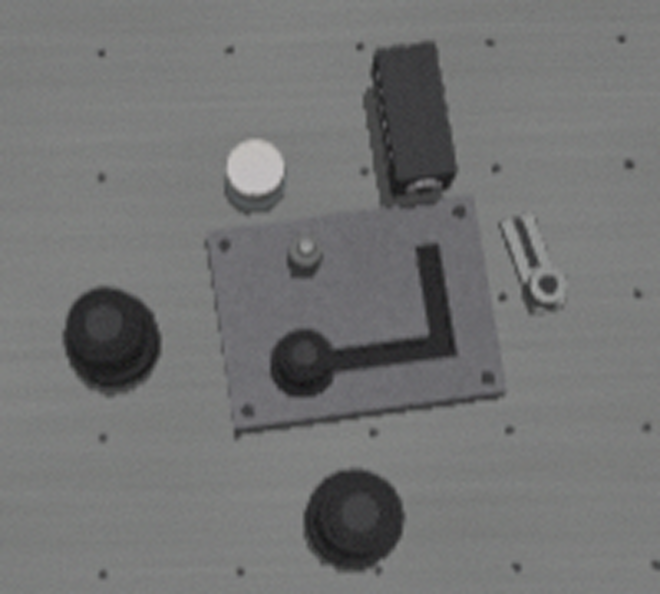

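The crop confirms the target: the small trap sits in the slot's outer end at crop (303,360), and the two larger ones stand on the table. The plate's yaw is about 6° and its centre about (0.583, -0.090); its measured sides of 0.200 and 0.147 m match the given sizes. Next: close the fingers and look from above with the wrist camera.

```bash
python3 - <<'E'
from h import *
robot.set_gripper(0.0)
robot.move_pose([.55,-.09,.33],[180,0,96])
c=robot.get_calibration("wrist"); cv2.imwrite("pics/w1.png",robot.grab_frame("wrist"))
import pickle; pickle.dump(c,open("w1.pkl","wb"))
t=robot.grab_frame("top"); cv2.imwrite("pics/t1.png",t)
o=robot.observe();print(o["time"],o["q"],o["gripper_width"],o["ft_force"],o["tool_pos"],o["tcp_rot"])
E
```

```text
3.0083 [-2.28234631e+01 -1.06814680e+00  1.06171456e+00  9.21406559e+01
 -5.19592585e-03  6.12622838e+01] 0.00023958017571177456 [ 0.02785937 -0.65006306 -0.45105926] [ 0.5498992  -0.09083499  0.32986914] [-1.79988037e+02 -6.34097985e-04  9.59142535e+01]
```

View pics/w1.png

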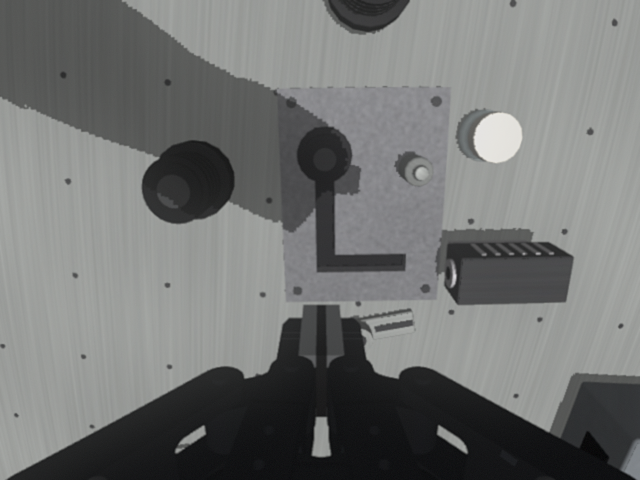

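The wrist view shows the plate with corners at (280,87), (450,88), (437,299) and (288,302), the trap at (325,155), the slot's outer corner at (317,272) and the short leg's end at (405,262). I'll fit the guide pose from the plate corners and check it against the slot points.

```bash
python3 - <<'E'
from h import *
import pickle; c=pickle.load(open("w1.pkl","rb"))
g=cv2.cvtColor(cv2.imread("pics/w1.png"),cv2.COLOR_BGR2GRAY)
uv=np.float32([(280,87),(450,88),(437,299),(287,301),(317,272),(405,254),(405,271),(333,254)])
uv=cv2.cornerSubPix(g,uv.reshape(-1,1,2),(4,4),(-1,-1),(3,50,.01)).reshape(-1,2);print(uv.round(1))
P=cast(c,uv,.02)[:,:2]
G=np.array([(-75,100),(75,100),(75,-100),(-75,-100),(-44,-69),(42,-51),(42,-69),(-26,-51)])/1e3
def fit(i):
    a,b=G[i],P[i];U,S,V=np.linalg.svd((a-a.mean(0)).T@(b-b.mean(0)));R=(U@V).T;return R,b.mean(0)-R@a.mean(0)
for i in([0,1,2,3],range(4,8),range(8)):
    i=list(i);R,t=fit(i);print(np.degrees(np.arctan2(R[1,0],R[0,0])),t,((P-t)@R-G).round(4).tolist())
T=cast(c,(325,159),.066)[0,:2];print("trap in guide",(T-t)@R)
np.savez("guide.npz",R=R,t=t)
for n,z,p in(("post",.062,(421,172)),("dish",.04,(498,138)),("big",.06,(173,190))):print(n,((cast(c,p,z)[0,:2]-t)@R).round(3))
E
```

```text
[[280.   87. ]
 [450.4  86.7]
 [436.2 299. ]
 [285.5 301.5]
 [316.5 271.8]
 [405.3 253.6]
 [404.5 270.5]
 [334.7 254.3]]
6.462551311769498 [ 0.58898347 -0.08779819] [[0.0018, 0.0002], [-0.0014, 0.0001], [-0.0002, 0.0004], [-0.0002, -0.0007], [-0.0, -0.0003], [-0.0008, -0.0006], [-0.0007, 0.0002], [-0.0004, -0.0006]]
6.680618212398187 [ 0.58831312 -0.088237  ] [[0.0029, 0.0009], [-0.0003, 0.0002], [0.0001, 0.0005], [0.0002, -0.0001], [0.0004, 0.0002], [-0.0003, -0.0004], [-0.0002, 0.0004], [0.0001, -0.0002]]
6.434886571480087 [ 0.58877526 -0.08799544] [[0.002, 0.0004], [-0.0012, 0.0004], [0.0, 0.0006], [0.0001, -0.0006], [0.0002, -0.0002], [-0.0006, -0.0004], [-0.0004, 0.0003], [-0.0002, -0.0005]]
trap in guide [-0.03516309  0.04339494]
post [0.042 0.032]
dish [0.112 0.058]
big [-0.161  0.019]
```

The fit residuals are at most 2 mm, and the slot points are within 0.6 mm. The trap is at about guide (-35, 43). Next is the first push: descend behind it, push along -y most of the way, then look.

```bash
cat >> h.py <<'E'
_g=np.load("guide.npz"); R,t=_g["R"],_g["t"]
ROT=[180,0,90+6.5]; Z=.027+robot.tip_reach
def W(x,y,z=Z): return [*(R@[x,y]+t),z]
def shot(n):
    c=robot.get_calibration("wrist"); im=robot.grab_frame("wrist"); cv2.imwrite(f"pics/{n}.png",im)
    o=robot.observe(); print(n,"t",round(o["time"],2),"tool(guide)",((o["tool_pos"][:2]-t)@R).round(4),"z",round(o["tool_pos"][2],4),"F",o["ft_force"].round(2))
    return c,im
E
python3 - <<'E'
from h import *
print("cam",(lambda c:-cv2.Rodrigues(c["rvec"])[0].T@c["tvec"]-robot.observe()["tool_pos"])(robot.get_calibration("wrist")))
robot.move_pose(W(-.035,.11,.2),ROT)
print(robot.line_to(W(-.035,.11),vel=.1,guard=8))
print(robot.line_to(W(-.035,.085),vel=.05,guard=8), robot.observe()["ft_force"])
print(robot.line_to(W(-.035,-.015),vel=.03,guard=10))
shot("w2")
E
```

```text
cam [-0.00716707  0.07706367  0.07020855]
False
False [ 0.11597757 -0.1105221   0.44590909]
False
w2 t 9.06 tool(guide) [-0.035 -0.015] z 0.0996 F [-0.4   1.69 -0.48]
```

View pics/w2.png

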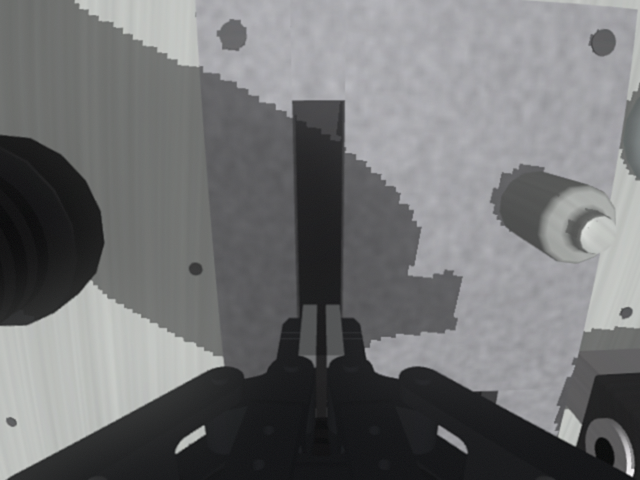

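The slot is empty up to the fingers, at rows 100–300, so the trap is ahead of them, with about 1.7 N of drag. I'll continue slowly to the corner stop, then back off and look.

```bash
python3 - <<'E'
from h import *
print(robot.line_to(W(-.035,-.034),vel=.015,guard=5))
o=robot.observe();print(((o["tool_pos"][:2]-t)@R).round(4),o["ft_force"].round(2)); robot.pause(.2)
robot.line_to(W(-.035,.0),vel=.06)
robot.line_to(W(-.035,.0,.2),vel=.15)
robot.move_pose(W(-.085,-.06,.2),ROT)
shot("w3")
cv2.imwrite("pics/t3.png",robot.grab_frame("top"))
cv2.imwrite("pics/s3.png",cv2.resize(robot.grab_frame("scene")[220:350,200:370],None,fx=4,fy=4,interpolation=cv2.INTER_CUBIC))
E
```

```text
True
[-0.0352 -0.0275] [0.69 1.01 1.37]
w3 t 11.99 tool(guide) [-0.0854 -0.0598] z 0.199 F [0.32 0.3  0.23]
```

View pics/s3.png

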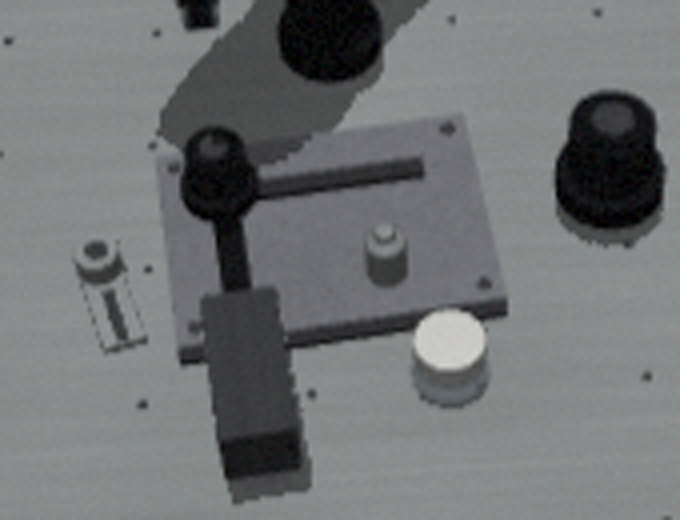

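The trap stands upright at the corner, crop (218,175), and the end stop was felt at tool y = -27.5 mm (expected -27). Now the short leg.

```bash
python3 - <<'E'
from h import *
def p(l):
    o=robot.observe();print(l,((o["tool_pos"][:2]-t)@R).round(4),o["ft_force"].round(2))
print(robot.line_to(W(-.087,-.061),vel=.08,guard=8)); p("down")
print(robot.line_to(W(-.018,-.061),vel=.03,guard=10)); p("near")
print(robot.line_to(W(.006,-.061),vel=.012,guard=5)); p("end"); robot.pause(.2)
robot.line_to(W(-.04,-.061),vel=.06)
robot.line_to(W(-.06,-.061,.25),vel=.15)
robot.move_pose(W(-.04,-.10,.33),ROT)
shot("w4")
E
```

```text
False
down [-0.0867 -0.0612] [ 0.54 -0.25 -0.03]
False
near [-0.018 -0.061] [-0.95  0.28  0.41]
True
end [ 0.0008 -0.061 ] [ 0.1  -0.11  6.1 ]
w4 t 20.04 tool(guide) [-0.0401 -0.0999] z 0.3287 F [-0.42 -0.69  0.3 ]
```

View pics/w4.png

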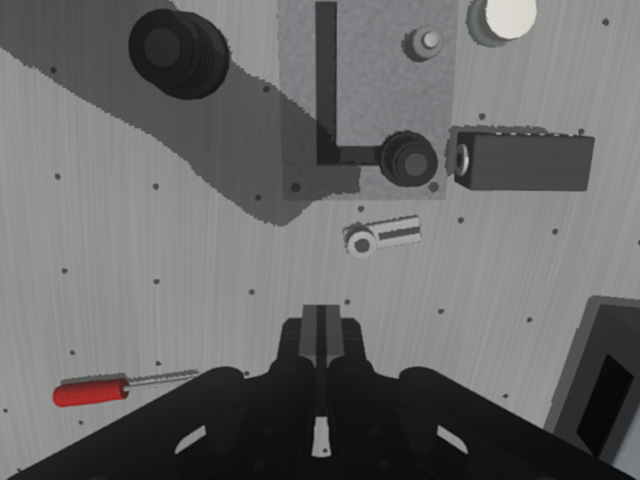

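The trap stands at (408,160) near the end of the short leg, and the bystanders are unmoved. The last stop showed an odd z force, so I'll check the position by casting the top's and foot's centres.

```bash
python3 - <<'E'
from h import *
c=robot.get_calibration("wrist"); im=cv2.imread("pics/w4.png")
print("top",(cast(c,(414,161.5),.066)[0,:2]-t)@R)
m=(cv2.cvtColor(im,cv2.COLOR_BGR2GRAY)[:,:]<75).astype(np.uint8)
for col in range(340,445,4):pass
s=im[155:165].mean((0,2));print("row160",s[360:445].round().astype(int))
print("foot left/right edges z.034:",[((cast(c,(u,160),.034)[0,:2]-t)@R).round(4) for u in(379,380,381)])
print("check slot corner", (cast(c,(317,164),.02)[0,:2]-t)@R)
cv2.imwrite("pics/c4.png",cv2.resize(im[100:220,300:460],None,fx=5,fy=5,interpolation=cv2.INTER_CUBIC))
E
```

```text
top [ 0.03282681 -0.05902529]
row160 [ 51  50  49  49  49  50  51  51  51  51  51  51  52  50  44  40  39  38
  36  34  37  48  54  51  44  39  37  36  35  35  34  36  42  49  51  46
  41  44  48  50  52  52  52  50  52  60  65  68  71  73  74  74  74  74
  74  74  74  74  74  74  74  74  73  72  71  67  61  54  51  50  50  51
  51  50  50  49  56  84 116 124 124 124 124 123 115]
foot left/right edges z.034: [array([ 0.0094, -0.0615]), array([ 0.0103, -0.0615]), array([ 0.0112, -0.0615])]
check slot corner [-0.04398565 -0.06673966]
```

View pics/c4.png

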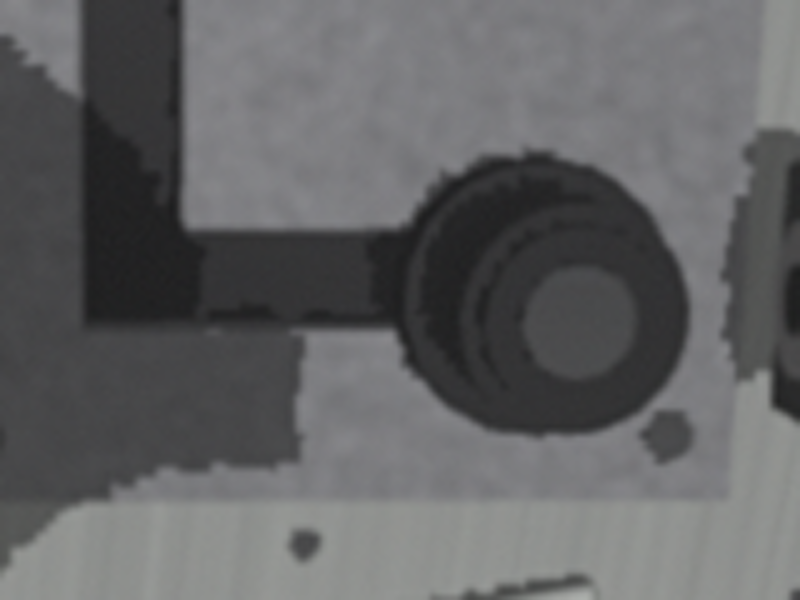

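The foot's left edge at crop x=405 (pixel 381) puts the trap's axis at guide x ≈ 35.2 mm. The top disc at crop (580,322) agrees at about 34–35 mm, with y ≈ -60 mm. So the trap is home and upright, the arm is clear, and I'm handing in.

```bash
python3 -c "
from plant import robot
print(robot.job_done(), robot.observe()['time'])"
```

```text
the job is handed in; nothing more can be done
the job is handed in; nothing more can be done
```

The trap was pushed through the corner to the end of the short leg, measured at about guide (35, -60) mm and upright with the arm clear; the job is handed in, and no verdict was returned.

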